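Lock the sandwich press shut for putting away

ROBOT

A 6-joint arm with a two-finger parallel gripper is mounted at the origin on the work surface. World frame = base frame: x ahead of the robot, y to its left, z up, the work surface at z = 0. Lengths are in m, angles in rad, forces in N, time in s.
With the tool pointing down it reaches from about 0.3 to 0.775 m from the base axis. Payload 14.6 kg.
Tool frame: the origin (TCP) lies at the centre of the arm's flange, where the gripper is bolted on; the fingertips stand 199 mm ahead of it and the grasp point (between the pads) lies ctrl.tcp_to_grasp ahead of it (ctrl.tcp_to_grasp is the distance from the TCP to the grasp point, in m); z points along the fingers, y is the line along which they close (so a half turn about z gives the same grasp; the last joint's range is limited). The gripper opens to 94 mm and grips with 3 to 60 N. Pads are 16 mm wide; open, the fingers measure 119 mm over their backs; the gripper's body (75 mm by 177 mm) begins 78 mm behind the grasp point.
Start: joints at [1.105, 0.3, 1.521, -0, 1.321, -0.067], TCP at [0.214, 0.507, 0.405] pointing down, gripper open.
Joint ranges: [-3.03, 3.03], [-0.79, 2.21], [0.23, 2.52], [-1.04, 4.18], [0, 3.07], [-2.55, 2.55]. Speed limits (rad/s): [2.22, 2.22, 2.57, 3.14, 3.14, 3.14].

INTERFACE

Orientations are given as [roll, pitch, yaw] about the fixed x, y, z axes, in that order (R = Rz(yaw) Ry(pitch) Rx(roll)).
In Python, from station import ctrl gives the robot as it stands. The module is installed in compiled form; this text tells all that it offers.
- The arm moves only by the shell command python3 -m jog 'ROWS' [OPENING] [FORCE]. ROWS is JSON, a list of rows, each a list of 6 numbers: the shift along the tool's x, y, z in cm, then the turn, a rotation vector about the tool's x, y, z in rad. In form: [[tx, ty, tz, ax, ay, az], ...]. A call has 1 to 8 rows; each row is the pose to reach, as a shift and turn from the pose commanded when the call began, along the tool's axes at that moment; what a row does not reach only later rows make up. A row lasts 1/10 s, in which the tool goes at most 50 mm and 8.59 degrees, less where a joint would pass 70% of its speed; a pose out of reach is approached as far as the arm can. A call with a gripper value outside its range is refused whole. OPENING is the opening in per cent of the stroke, from 0 (shut) to 100 (fully open), set as the call begins (- or left out, the last holds). The fingers move at their own pace and stop on an object; FORCE is the grip in N (left out, the last holds). Time passes only in rows, so rows that repeat a pose let the fingers close. It gives the time, the measured TCP pose, the force, the opening and the grip force at its end, in the units of the state.
- ctrl.get_obs(): the state, without advancing time (a new reading comes with each control period).
- ctrl.camera(name): name is "scene" or "top"; returns a dict with "img" (420x560x3 uint8, blue, green, red), "intrinsics" (3x3 intrinsics, pixels), "R" (3x3) and "t" (3): a world point X has camera coordinates R X + t. Camera axes: x right, y down, z forward; pixel columns grow to the right and rows downward; lengths in m; the calibration is good to about 2 mm. A picture is of the moment at which its call begins. There is no depth.
- ctrl.hand_in(): hands the job in; it is judged then, once.
The state is a dict: "time_s": time; "qpos": joint angles; "joint_vel": joint speeds; "tau": joint torques, N m; "ee_pos": TCP position; "eef_rot": TCP orientation; "force": force on the tool from outside, world axes, zero at the start; "moment": the same for the moment, N m; "grip_width": finger opening in m; "grip_force": force on a finger pad.
Only numpy, scipy, OpenCV 4.12 (cv2) and the standard library are available. Lean on these libraries where they do the work, as an engineer would, in place of code of your own. Each camera call takes 0.05 s, during which the arm holds its last target. There are 200 camera calls.

TASK

Get the sandwich press ready to be put away: first slide the blue thickness selector all the way to its end stop at the hinge side, then fold the upper half down, take the red-gripped locking pin out of its wooden rest and push it down through the orange lug of the upper half into the orange block of the base. A spring inside keeps lifting the upper half a little, so finish while still gripping the pin and pressing it firmly down, the pin's flange holding the two halves fully shut; do not let go. Leave the mug, the jar and the pepper mill where they stand.

Things in the scene. Friction and masses are not known exactly. Their poses are not given: they have to be found in the camera images.
- press: Base (fixed) of an aluminium sandwich press. Origin on the counter under its centre; +z up, +y towards the hinge, +x away from the slide deck. Main block x -90 to 90, y -85 to 95, 50 mm high (ribs to 56). Low black deck with the slide at x -150 to -90. Orange block with the pin hole: x 15 to 65, y -135 to -80, 50 mm high. The upper half hinges on the +y edge.
- selector (a joint): Thickness slide: 0 to 0.090 m, grows as the blue grip slides along the press's +y (towards the hinge side); end stop at 0.090. Friction about 1.5 N, stays where it is left.
- selector_grip (a point): Centre, at half height, of the blue slide grip (28 mm along the press's x, 20 mm along y, 40 mm high, bottom at 34.5 and top at 74.5 mm above the counter). It rides on an aluminium track whose top is 34 mm above the counter; free space on both its y sides.
- lid (a joint): Hinge of the upper half, rad: 0 fully shut, 1.3 to 1.5 (nearly upright) at the start, at most 1.55. Stays put above about 1.25; below about 1.15 it sinks slowly shut by itself (soft-close, about 2 s) until it rests ajar at about 0.05 to 0.08 on a brass spring ejector. Pressing it fully shut takes about 5 N at its lug, and it lifts again when let go.
- lid_hinge (a point): On the hinge axis, mid-length, 60 mm above the counter, 95 mm along press +y; the axis runs along the press's x.
- lid_handle (a point): On the outer (upper when shut) face of the black handle tongue (55 mm along press x, 50 long, 16 thick) at the free edge of the upper half, 195 mm from the hinge axis, press x -45. Press open: it stands on top, outer face to press +y; push it to press -y to close. Upper half: slab 170 x 160 x 22 mm; its orange lug beside the tongue ends 230 mm from the axis.
- lug_hole (a point): Centre of the 16 mm hole, at the upper face of the 12 mm thick orange lug (45 mm wide) of the upper half, 205 mm from the hinge axis at press x +40; 70 mm above the counter when shut, right above the socket. The aluminium slab begins 35 mm from the hole's centre.
- socket (a point): Centre of the mouth of the 16 mm through hole (vertical, 50 mm deep) in the orange base block: 50 mm above the counter, press x +40, y -110 mm.
- rest: Dark wooden block 75 x 75 x 60 mm, fixed to the counter; the pin stands in its vertical 16 mm hole. Origin under its centre.
- pin_grip (a point): Centre of the red round grip of the loose locking pin: 22 mm diameter, 50 mm high, axis z up. Under it a steel flange 30 mm diameter, 5 mm thick, then a 12 mm shank 45 mm long with a tapered tip. Flange underside 30 mm, tip 75 mm below this point. About 80 g.
- pin_tip (a point): Tip of the pin's shank, on its axis. About 25 mm above the counter when the pin is home with the press shut (15 mm in the rest).
- mug: White mug, 78 mm wide, 90 mm high, handle at its +y; origin under its centre. Leave alone.
- jar: Glass jar, 68 mm wide, 110 mm high; origin under its centre. Leave alone.
- mill: Wooden pepper mill, 52 mm wide, 110 mm high; origin under its centre. Leave alone.
Things that resemble listed ones, but are neither listed nor needed, are in the scene too. What is shaped like the part that bears pin_grip but green, turquoise or white is not meant.

How it is judged:
On the way, in this order (a step that is already met when the one before it is completed fails the run):
1. the selector is at its end stop while the press is still open (value of joint selector above 0.086 m and value of joint lid above 0.6 rad), for 0.1 s.
2. the upper half is folded down (value of joint lid below 0.15 rad), for 0.2 s.
3. the pin is through the lug and in the base block, pressing the halves shut (horizontal distance between pin_tip and socket below 0.006 m and height (world z) of pin_tip below 0.034 m and angle between pin_tip's own z axis and vertical below 0.12 rad and value of joint lid below 0.02 rad), for 0.2 s.
At the end, for the whole second after the job is handed in: Selector within 4 mm of its end stop, upper half shut within 0.02 rad, pin upright (0.12 rad) in both holes (within 6 mm of the axis, tip below 34 mm), pressing the upper half with over 3 N and still held by its grip (fingers over 3 N, within 35 mm of its centre) (all of step 3 and value of joint selector above 0.086 m and contact force between pin and lid above 3 N and contact force between the fingers and pin above 3 N and distance between the grasp point and pin_grip below 0.035 m); the arm keeps its last pose, push and grip.
It fails at once if the mug is moved by more than 30 mm or tipped (distance of mug from where it was at the start of the episode above 0.03 m or angle between mug's own z axis and vertical above 0.4 rad).
It fails at once if the jar is moved by more than 30 mm or tipped (distance of jar from where it was at the start of the episode above 0.03 m or angle between jar's own z axis and vertical above 0.4 rad).
It fails at once if the mill is moved by more than 30 mm or tipped (distance of mill from where it was at the start of the episode above 0.03 m or angle between mill's own z axis and vertical above 0.4 rad).
It also fails if it takes over 61 s, if anything falls off the work surface, if the arm or the gripper's body presses on something with over 40 N, if the wrist force passes 120 N, or if a joint passes its speed limit or range.

## Working session

There is one attempt and no reset: what is moved stays moved. The work goes in short steps, Python scripts to look and compute and a shell command to move; the robot and the scene stay as the last step left them, time stands still between calls to the robot, and variables do not carry over. Pictures are saved under pics/ and viewed, at most 10 in all, crops included, and the job is handed in when it is done.

```bash
mkdir -p pics; python3 - <<'E'
from station import ctrl
import cv2,numpy as np
for n in("scene","top"):
    c=ctrl.camera(n); cv2.imwrite(f"pics/{n}0.png",c["img"]); print(n,c["intrinsics"],c["R"],c["t"])
print(ctrl.tcp_to_grasp,ctrl.get_obs())
E
```

```text
scene [[379.23554765   0.         280.65908621]
 [  0.         379.23554765 210.01924269]
 [  0.           0.           1.        ]] [[ 9.83625456e-02  9.95150588e-01 -3.41899471e-04]
 [ 6.25305214e-01 -6.20735993e-02 -7.77907615e-01]
 [-7.74156443e-01  7.63031817e-02 -6.28378569e-01]] [ 0.05088295 -0.32316743  1.33723857]
top [[432.25277191   0.         275.17316658]
 [  0.         432.25277191 217.24007424]
 [  0.           0.           1.        ]] [[ 0.00572141 -0.99948891  0.03145127]
 [-0.9900413  -0.01008583 -0.14041545]
 [ 0.1406609  -0.03033469 -0.98959301]] [-0.12442798  0.60634633  1.06063742]
0.1804 {'time_s': 0.1, 'qpos': array([ 1.10543923e+00,  3.00419507e-01,  1.52146408e+00, -1.00315831e-05,
        1.32070230e+00, -6.65526046e-02]), 'joint_vel': array([-0.00020995, -0.0027681 , -0.00129643, -0.00070842,  0.00028786,
        0.00016631]), 'tau': array([ 8.34889070e-04, -5.32648122e+01, -3.53277361e+01,  7.09649012e-02,
        2.35950190e-02, -6.55152758e-05]), 'ee_pos': array([0.21354626, 0.50683328, 0.40416403]), 'eef_rot': array([-3.14060097e+00, -5.63582327e-05,  2.74279062e+00]), 'force': array([-0.33384053, -0.1348732 ,  0.82717097]), 'moment': array([-0.0052899 ,  0.01174119,  0.00253468]), 'grip_force': 0.0, 'grip_width': 0.09373424295364426}
```

View pics/scene0.png

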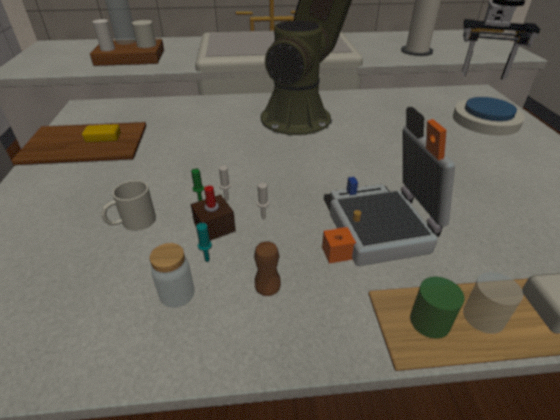

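View pics/top0.png

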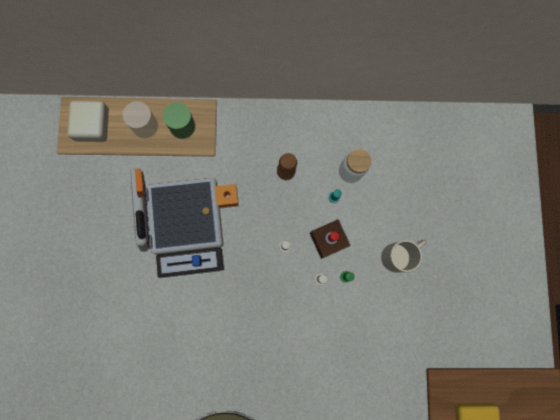

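The scene view shows the press open, with the orange block near (338,245), the lug near (436,138), the blue grip at (352,185) and the red pin at (210,195) standing in the wooden block. The top view shows the blue grip at (196,261), orange block at (228,195) and red pin at (335,237). The hinge is on the world +y side and the slide deck faces the robot.

```bash
cat > h.py <<'E'
from station import ctrl
import cv2,numpy as np
def ray(c,uv):
    d=c["R"].T@np.linalg.inv(c["intrinsics"])@np.array([uv[0],uv[1],1.]); return -c["R"].T@c["t"],d/np.linalg.norm(d)
def onz(c,uv,z):
    o,d=ray(c,uv); return o+d*(z-o[2])/d[2]
def tri(ca,ua,cb,ub):
    A=np.zeros((3,3));b=np.zeros(3);r=[ray(ca,ua),ray(cb,ub)]
    for o,d in r: P=np.eye(3)-np.outer(d,d);A+=P;b+=P@o
    X=np.linalg.solve(A,b); return X,[np.linalg.norm(np.cross(d,X-o)) for o,d in r]
def mask(img,h0,h1,s=120,v=50):
    m=cv2.inRange(cv2.cvtColor(img,cv2.COLOR_BGR2HSV),(h0,s,v),(h1,255,255))
    return m
def blobs(m,amin=15):
    n,l,st,ce=cv2.connectedComponentsWithStats(m); return [(st[i].tolist(),ce[i].round(1).tolist()) for i in range(1,n) if st[i][4]>=amin],l
E
python3 - <<'E'
from h import *
for n in("scene","top"):
    c=ctrl.camera(n);im=c["img"]
    for k,(a,b) in dict(red=(0,4),red2=(170,180),orange=(5,14),blue=(105,130)).items():
        print(n,k,blobs(mask(im,a,b))[0])
    if n=="top":
        cv2.imwrite("pics/t1.png",cv2.resize(im[150:300,120:370],None,fx=3.2,fy=3.2,interpolation=cv2.INTER_CUBIC))
        g=mask(im,5,14)
        for cn in cv2.findContours(g,0,1)[0]:
            if cv2.contourArea(cn)>100: print(cv2.minAreaRect(cn))
E
```

```text
scene red [([205, 186, 12, 22, 163], [209.7, 196.1])]
scene red2 []
scene orange [([91, 40, 71, 25, 970], [126.0, 54.6]), ([427, 119, 19, 41, 586], [435.8, 138.7]), ([6, 123, 139, 42, 2809], [74.1, 145.5]), ([192, 196, 40, 26, 292], [211.5, 208.5]), ([323, 227, 33, 36, 915], [338.2, 244.2]), ([256, 242, 24, 53, 868], [266.9, 268.4]), ([296, 372, 264, 48, 5926], [441.9, 400.8]), ([224, 400, 71, 20, 765], [263.9, 410.6]), ([209, 407, 13, 13, 47], [214.7, 413.6]), ([150, 409, 49, 11, 263], [172.8, 414.8]), ([198, 408, 12, 12, 65], [202.8, 413.4]), ([135, 414, 11, 6, 22], [139.4, 416.9]), ([88, 416, 40, 4, 77], [111.0, 418.1])]
scene blue [([349, 178, 8, 16, 100], [352.6, 185.2])]
top red [([329, 231, 11, 10, 74], [334.0, 235.8])]
top red2 []
top orange [([535, 114, 25, 204, 2393], [550.3, 195.7]), ([278, 154, 18, 25, 238], [286.1, 164.5]), ([135, 169, 9, 28, 173], [139.0, 182.3]), ([223, 190, 8, 9, 39], [226.4, 193.5]), ([219, 203, 19, 4, 39], [228.4, 204.7]), ([313, 221, 35, 35, 391], [330.4, 238.6]), ([552, 319, 5, 11, 37], [553.8, 324.1]), ([553, 331, 5, 15, 39], [554.6, 338.0]), ([428, 347, 132, 73, 5286], [496.2, 391.2])]
top blue [([192, 255, 9, 11, 86], [195.9, 260.3])]
((493.49993896484375, 382.9999694824219), (71.99998474121094, 130.99996948242188), 90.0)
((330.2216491699219, 238.12371826171875), (26.602069854736328, 27.922019958496094), 66.03751373291016)
((139.00689697265625, 182.58277893066406), (27.23891830444336, 6.7266845703125), 85.2363510131836)
((286.4339599609375, 165.9811248779297), (15.659103393554688, 24.450176239013672), 15.945395469665527)
((547.0, 215.5), (203.0, 24.0), 90.0)
```

View pics/t1.png

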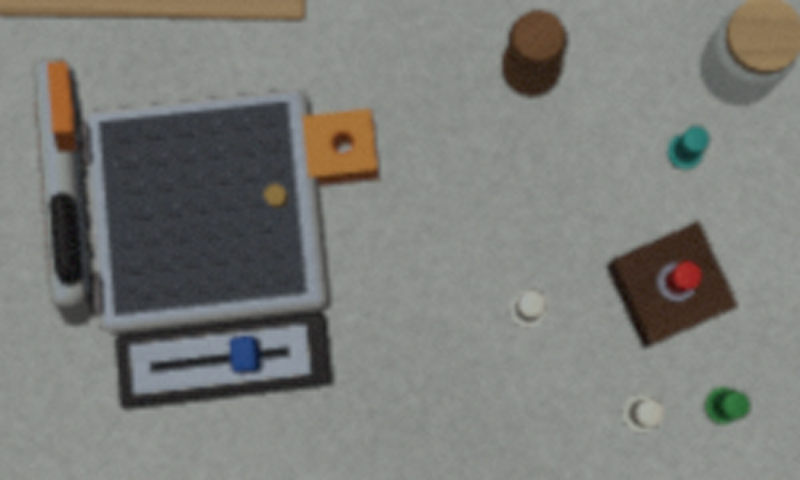

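The close-up of the top view shows the socket hole at crop (342,143), the press rim corners and the orange block. It also shows the pin's red grip top at (687,275) in the rest, with the rest's top corners.

```bash
python3 - <<'E'
from h import *
T=ctrl.camera("top");S=ctrl.camera("scene")
f=lambda p,z:onz(T,(p[0]/3.2+120-.35,p[1]/3.2+150-.35),z)
P={k:f(p,z) for k,p,z in [("sock",(342,143),.05),("ob+x",(372,111),.05),("ob-x",(377,178),.05),
 ("A(+x+y)",(92,118),.05),("B(+x-y)",(300,95),.05),("C(-x-y)",(325,305),.05),("D(-x+y)",(105,325),.05),
 ("bluetop",(244,345),.0745),("r1",(610,265),.06),("r2",(698,224),.06),("r3",(736,303),.06),("r4",(646,345),.06),("pintop",(687,275),.115),("mill",(538,32),.11)]}
for k,v in P.items(): print(k,v.round(4))
yaw=lambda d:np.degrees(np.arctan2(d[1],d[0]))
print("yaw",yaw(P["A(+x+y)"]-P["B(+x-y)"])-90,yaw(P["D(-x+y)"]-P["C(-x-y)"])-90,yaw(P["B(+x-y)"]-P["C(-x-y)"]),yaw(P["A(+x+y)"]-P["D(-x+y)"]),yaw(P["ob+x"]-P["ob-x"]))
m=sum(P[k] for k in P if k[1:2]=="(")/4;print("block centre",m)
print("blue",tri(T,(195.9,260.3),S,(352.6,185.2)));print("red",tri(T,(334,235.8),S,(209.7,196.1)))
print("restc",sum(P["r%d"%i] for i in(1,2,3,4))/4,yaw(P["r2"]-P["r1"]))
E
```

```text
sock [0.6644 0.0053 0.05  ]
ob+x [ 0.6908 -0.0182  0.05  ]
ob-x [ 0.6364 -0.0231  0.05  ]
A(+x+y) [0.6823 0.204  0.05  ]
B(+x-y) [0.7032 0.0397 0.05  ]
C(-x-y) [0.5348 0.0158 0.05  ]
D(-x+y) [0.5179 0.1863 0.05  ]
bluetop [0.5019 0.0744 0.0745]
r1 [ 0.5674 -0.2077  0.06  ]
r2 [ 0.6006 -0.2777  0.06  ]
r3 [ 0.5383 -0.3068  0.06  ]
r4 [ 0.5049 -0.2355  0.06  ]
pintop [ 0.5545 -0.2591  0.115 ]
mill [ 0.7411 -0.1477  0.11  ]
yaw 7.234309048438902 5.690824611466809 8.07577112237813 6.14726218873549 5.22603701391071
block centre [0.6095383  0.11145023 0.05      ]
blue (array([0.49574136, 0.07665709, 0.05478716]), [np.float64(0.00045487957755358096), np.float64(0.00045487957755356465)])
red (array([ 0.55629832, -0.26207548,  0.09177196]), [np.float64(0.00013362733126636537), np.float64(0.00013362733126622106)])
restc [ 0.55278401 -0.2569301   0.06      ] -64.60837881813477
```

```bash
cat >> h.py <<'E'
from scipy.spatial.transform import Rotation as Ro
def go(p,yaw,tilt=0,L=.199,Rt=None):
    "print shift (cm) and rotvec bringing point L ahead of TCP to p; tool x at yaw deg, tilted tilt deg about tool y"
    o=ctrl.get_obs();R0=Ro.from_euler("xyz",o["eef_rot"])
    R=Ro.from_euler("z",yaw,degrees=True)*Ro.from_euler("x",np.pi)*Ro.from_euler("y",tilt,degrees=True)
    t=np.array(p)-R.apply([0,0,L])
    print("tcp",t.round(3),"row",(R0.inv().apply(t-o["ee_pos"])*100).round(2),(R0.inv()*R).as_rotvec().round(3))
E
python3 - <<'E'
from h import *
go([.40,.0,.16],96.3,20);go([.4985,.038,.12],96.3,20);go([.4985,.038,.05],96.3,20)
T=ctrl.camera("top");S=ctrl.camera("scene")
print("lug",tri(T,(139,182.5),S,(435.8,138.7)))
E
```

```text
tcp [ 0.407 -0.068  0.347] row [-40.18 -45.41   5.76] [-0.186  0.316  1.051]
tcp [ 0.506 -0.03   0.307] row [-47.78 -38.08   9.76] [-0.186  0.316  1.051]
tcp [ 0.506 -0.03   0.237] row [-47.78 -38.08  16.76] [-0.186  0.316  1.051]
lug (array([0.6465375 , 0.16815278, 0.25722691]), [np.float64(0.000288976999962769), np.float64(0.0002889769999628185)])
```

```bash
W='[-40.2,-45.4,5.8,-0.186,0.316,1.051]'; python3 -m jog '[[-40.2,-45.4,3,-0.186,0.316,1.051],[-40.2,-45.4,3,-0.186,0.316,1.051],[-40.2,-45.4,3,-0.186,0.316,1.051],[-40.2,-45.4,3,-0.186,0.316,1.051],[-40.2,-45.4,3,-0.186,0.316,1.051],[-40.2,-45.4,3,-0.186,0.316,1.051],[-40.2,-45.4,3,-0.186,0.316,1.051],[-40.2,-45.4,3,-0.186,0.316,1.051]]' 0 20
python3 -c '
from h import *
go([.40,.0,.16],96.3,20);go([.4985,.038,.12],96.3,20)'
```

```text
time_s: 1.2
ee_pos: [0.3414, 0.1264, 0.3851]
eef_rot: [3.141, -0.352, 1.676]
force: [0.7, 0.3, -0.0]
grip_width: 0.0335
grip_force: 0.0
tcp [ 0.407 -0.068  0.347] row [-20.08   4.55  -3.3 ] [ 0.003 -0.003 -0.005]
tcp [ 0.506 -0.03   0.307] row [-18.88  14.73   1.41] [ 0.003 -0.003 -0.005]
```

```bash
python3 -m jog '[[-20,4.5,-3.3,0,0,0],[-20,4.5,-3.3,0,0,0],[-20,4.5,-3.3,0,0,0],[-20,4.5,-3.3,0,0,0],[-18.9,14.7,1.4,0,0,0],[-18.9,14.7,1.4,0,0,0],[-18.9,14.7,1.4,0,0,0],[-18.9,14.7,1.4,0,0,0]]'
python3 -c '
from h import *
go([.4985,.038,.05],96.3,20);go([.4895,.119,.05],96.3,20)
for n in("top","scene"):
  c=ctrl.camera(n);print(blobs(mask(c["img"],105,130))[0])
cv2.imwrite("pics/s2.png",c["img"])'
```

```text
time_s: 2.0
ee_pos: [0.5074, -0.027, 0.3056]
eef_rot: [-3.14, -0.35, 1.681]
force: [0.2, -0.0, 0.2]
grip_width: 0.0003
grip_force: 0.0
tcp [ 0.506 -0.03   0.237] row [-2.59 -0.16  6.36] [-0.002 -0.001 -0.   ]
tcp [0.497 0.051 0.237] row [ 5.06 -0.16  9.16] [-0.002 -0.001 -0.   ]
[([192, 255, 9, 11, 84], [195.9, 260.1])]
[([349, 178, 8, 16, 102], [352.5, 185.1])]
```

View pics/s2.png

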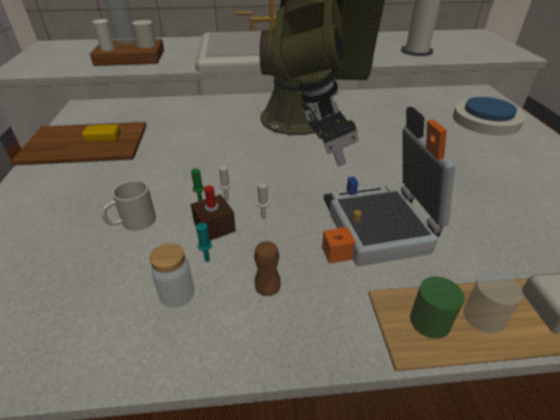

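The fingers, around (340,155), are above the deck on the -y side of the blue grip at (352,185), as planned. Next I go down and push.

```bash
python3 -m jog '[[-2.6,-0.2,6.4,0,0,0],[-2.6,-0.2,6.4,0,0,0],[-2.6,-0.2,6.4,0,0,0],[0,-0.2,7.3,0,0,0],[1.2,-0.2,7.7,0,0,0],[2.1,-0.2,8.1,0,0,0],[2.1,-0.2,8.1,0,0,0]]'
python3 -c '
from h import *
go([.4895,.119,.05],96.3,20)
for n in("top","scene"):
  c=ctrl.camera(n);print(blobs(mask(c["img"],105,130))[0])'
```

```text
time_s: 2.8
ee_pos: [0.4993, 0.0205, 0.2391]
eef_rot: [3.14, -0.35, 1.682]
force: [0.1, -0.7, -0.6]
grip_width: 0.0004
grip_force: 0.0
tcp [0.497 0.051 0.237] row [2.83 0.11 1.26] [ 0.001 -0.001  0.002]
[([177, 257, 6, 11, 46], [179.8, 261.4])]
[([362, 176, 9, 16, 109], [365.9, 183.2])]
```

```bash
python3 -m jog '[[0.6,0,0.2,0,0,0],[1.1,0,0.4,0,0,0],[1.6,0,0.6,0,0,0],[1.9,0,0.7,0,0,0],[1.9,0,0.7,0,0,0]]'
python3 -m jog '[[0.3,0,0.1,0,0,0],[0.6,0,0.2,0,0,0],[0.6,0,0.2,0,0,0]]'
python3 -c '
from h import *
for n in("top","scene"):
  c=ctrl.camera(n);print(blobs(mask(c["img"],105,130))[0])'
```

```text
time_s: 3.4
ee_pos: [0.4971, 0.0403, 0.238]
eef_rot: [3.141, -0.35, 1.681]
force: [0.1, -0.4, 0.1]
grip_width: 0.0003
grip_force: 0.1
time_s: 3.7
ee_pos: [0.4964, 0.0464, 0.2381]
eef_rot: [3.141, -0.35, 1.681]
force: [0.7, -0.5, -0.5]
grip_width: 0.0005
grip_force: 0.3
[]
[([372, 175, 9, 16, 106], [375.6, 182.2])]
```

```bash
for i in 1 2 3; do python3 -m jog '[[0.3,0,0.11,0,0,0],[0.6,0,0.22,0,0,0],[0.6,0,0.22,0,0,0]]' | egrep 'ee_pos|^force'; done
python3 -c '
from h import *
c=ctrl.camera("scene");print(blobs(mask(c["img"],105,130))[0])'
```

```text
ee_pos: [0.4957, 0.0528, 0.2382]
force: [-0.6, 0.1, -0.6]
ee_pos: [0.4952, 0.0576, 0.2384]
force: [-2.4, -23.2, 5.1]
ee_pos: [0.4948, 0.0607, 0.2391]
force: [-10.5, -68.7, 19.1]
[([375, 174, 9, 16, 100], [379.4, 181.8])]
```

End stop reached: the force rose and the grip stopped. Now I back off and go up.

```bash
python3 -m jog '[[-1.5,0,-0.5,0,0,0],[-2.5,0,-0.9,0,0,0],[-2.5,0,-0.9,0,0,0]]'
python3 -c '
from h import *
go([.47,.10,.32],96.3,0);go([.55,.245,.32],96.3,0);go([.55,.245,.235],96.3,0)
c=ctrl.camera("scene");T=ctrl.camera("top")
b=blobs(mask(c["img"],105,130))[0],blobs(mask(T["img"],105,130))[0];print(b)
print(tri(T,(139,182.5),c,(435.8,138.7)))'
```

```text
time_s: 5.05
ee_pos: [0.4974, 0.0381, 0.2381]
eef_rot: [3.141, -0.35, 1.679]
force: [0.1, 0.2, 0.2]
grip_width: 0.0004
grip_force: 0.0
tcp [0.47  0.1   0.519] row [ 15.69  -2.04 -24.17] [ 0.001 -0.35  -0.002]
tcp [0.55  0.245 0.519] row [ 28.42   7.48 -19.52] [ 0.001 -0.35  -0.002]
tcp [0.55  0.245 0.434] row [ 25.5    7.47 -11.54] [ 0.001 -0.35  -0.002]
([([375, 174, 9, 16, 109], [378.9, 181.3])], [([164, 259, 9, 10, 82], [167.8, 263.3])])
(array([0.6465375 , 0.16815278, 0.25722691]), [np.float64(0.000288976999962769), np.float64(0.0002889769999628185)])
```

```bash
python3 -c '
from h import *
go([.46,.04,.32],96.3,0)'
python3 -m jog '[[10,-2,-26,0,0,0],[10,-2,-26,0,0,0],[10,-2,-26,0,0,0],[10,-2,-26,0,0,0],[10,-2,-26,0,0,0],[10,-2,-26,0,-0.35,0],[10,-2,-26,0,-0.35,0],[10,-2,-26,0,-0.35,0]]'
python3 -c '
from h import *
go([.55,.245,.32],96.3,0);go([.55,.245,.235],96.3,0)'
```

```text
tcp [0.46  0.04  0.519] row [ 10.1   -3.69 -26.22] [ 0.   -0.35 -0.  ]
time_s: 5.95
ee_pos: [0.4764, 0.0424, 0.5176]
eef_rot: [3.139, 0.006, 1.682]
force: [-0.5, 0.2, -0.8]
grip_width: 0.0003
grip_force: 0.0
tcp [0.55  0.245 0.519] row [19.32  9.56 -0.22] [0.003 0.006 0.001]
tcp [0.55  0.245 0.434] row [19.37  9.54  8.28] [0.003 0.006 0.001]
```

```bash
python3 -m jog '[[19.4,9.5,-1.2,0,0,0],[19.4,9.5,-1.2,0,0,0],[19.4,9.5,-1.2,0,0,0],[19.4,9.5,-1.2,0,0,0],[19.4,9.5,-1.2,0,0,0],[19.4,9.5,3,0,0,0],[19.4,9.5,7.8,0,0,0],[19.4,9.5,7.8,0,0,0]]'
python3 -c '
from h import *
go([.55,.245,.235],96.3,0);go([.56,.12,.235],96.3,0)
c=ctrl.camera("scene");cv2.imwrite("pics/s3.png",c["img"])'
```

```text
time_s: 6.75
ee_pos: [0.5494, 0.2456, 0.4324]
eef_rot: [-3.132, 0.002, 1.682]
force: [0.4, 0.6, -0.5]
grip_width: 0.0003
grip_force: 0.0
tcp [0.55  0.245 0.434] row [-0.06  0.05 -0.16] [-0.01   0.002  0.001]
tcp [0.56  0.12  0.434] row [-12.6   -0.34  -0.13] [-0.01   0.002  0.001]
```

View pics/s3.png

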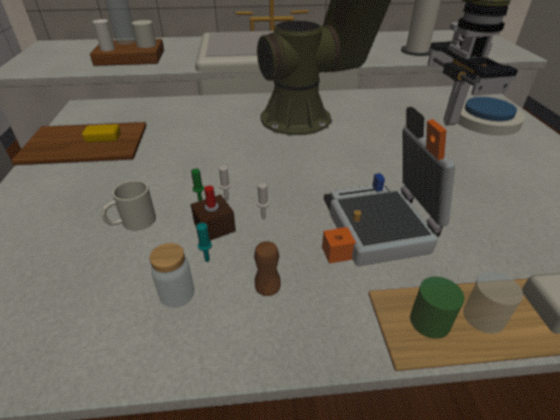

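The fingertip, about (455,122), is behind the open half at its tongue (415,122); the blue grip is at (379,181), the hinge end.

```bash
python3 -m jog '[[-2,0,0,0,0,0],[-4,0,0,0,0,0],[-6,-0.1,0.2,0,0,0],[-8,-0.2,0.5,0,0,0],[-9.5,-0.2,1,0,0,0],[-11,-0.3,1.5,0,0,0],[-12,-0.3,1.8,0,0,0],[-12,-0.3,1.8,0,0,0]]'
python3 -c '
from h import *
c=ctrl.camera("scene");T=ctrl.camera("top")
print(blobs(mask(c["img"],5,14),300)[0])'
```

```text
time_s: 7.6
ee_pos: [0.5603, 0.124, 0.4205]
eef_rot: [-3.141, 0.0, 1.679]
force: [0.0, 1.0, 0.4]
grip_width: 0.0003
grip_force: 0.0
[([91, 40, 71, 25, 981], [126.4, 54.5]), ([7, 123, 138, 42, 2811], [75.0, 145.5]), ([385, 138, 27, 37, 359], [398.0, 155.4]), ([323, 227, 33, 36, 922], [338.2, 244.2]), ([256, 243, 24, 52, 843], [267.0, 268.7]), ([310, 373, 250, 47, 5361], [444.0, 400.6]), ([244, 399, 51, 21, 585], [270.3, 410.3])]
```

```bash
python3 -m jog '[[2,0,-4,0,0,0],[2,0,-8,0,0,0],[-4,0,-9,0,0,0],[-9,0,-9,0,0,0],[-14,0,-9,0,0,0],[-19,0,-9,0,0,0],[-24,0,-9,0,0,0],[-29,0,-9,0,0,0]]' 60
python3 -c '
from h import *
go([.555,-.2600,.21],96.3,0,.1804)
c=ctrl.camera("scene");T=ctrl.camera("top")
print(blobs(mask(c["img"],5,14),300)[0][2:5]);print(tri(T,blobs(mask(T["img"],0,4))[0][0][1],c,blobs(mask(c["img"],0,4))[0][0][1]))'
```

```text
time_s: 8.5
ee_pos: [0.5908, -0.1539, 0.511]
eef_rot: [3.141, 0.0, 1.681]
force: [0.9, 0.4, 0.2]
grip_width: 0.0563
grip_force: 0.0
tcp [ 0.555 -0.26   0.39 ] row [-10.14  -4.73  12.06] [0.001 0.    0.001]
[([354, 164, 33, 31, 388], [369.9, 178.9]), ([323, 227, 33, 36, 917], [338.2, 244.3]), ([256, 242, 23, 53, 834], [266.9, 268.6])]
(array([0.60809381, 0.14505504, 0.13046839]), [np.float64(0.0011691652949019687), np.float64(0.0011691652949020498)])
```

```bash
python3 -m jog '[[-10.1,-4.7,6,0,0,0],[-10.1,-4.7,12,0,0,0],[-10.1,-4.7,12,0,0,0],[-10.1,-4.7,12,0,0,0],[-10.1,-4.7,12,0,0,0]]'
python3 - <<'E'
from h import *
c=ctrl.camera("scene");T=ctrl.camera("top")
print(ctrl.get_obs()["ee_pos"])
print(blobs(mask(c["img"],0,4))[0],blobs(mask(T["img"],0,4))[0])
a=cv2.resize(c["img"][130:270,160:440],None,fx=2.8,fy=2.8,interpolation=2);cv2.imwrite("pics/s4.png",a)
go([.555,-.2600,.093],96.3,0,.1804)
E
```

```text
time_s: 9.1
ee_pos: [0.5552, -0.2582, 0.3893]
eef_rot: [-3.139, -0.002, 1.68]
force: [0.4, 0.6, 0.6]
grip_width: 0.0564
grip_force: 0.0
[ 0.55582879 -0.25706408  0.39257412]
[([360, 180, 61, 35, 1102], [389.2, 197.7]), ([205, 186, 11, 22, 151], [209.7, 196.0])] [([156, 186, 42, 52, 1753], [176.6, 211.8]), ([332, 232, 4, 7, 21], [333.8, 235.3])]
tcp [ 0.555 -0.26   0.273] row [-0.27 -0.14 11.92] [0.002 0.001 0.001]
```

View pics/s4.png

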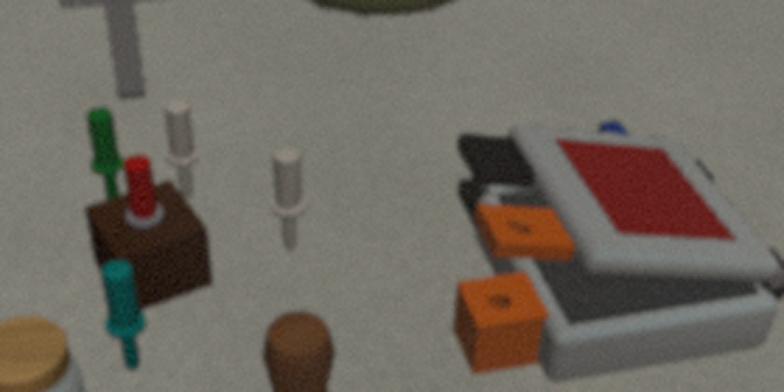

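The lid is sinking, still ajar, with the orange lug at crop (525,235) and the block below it at (500,320). The red pin is in its rest at crop (140,185), and a finger shows above and behind it at (125,95).

```bash
python3 -m jog '[[-0.2,0,4,0,0,0],[-0.2,0,8,0,0,0],[-0.2,0,11.8,0,0,0],[-0.2,0,11.8,0,0,0]]' 60
python3 -m jog '[[0,0,0,0,0,0],[0,0,0,0,0,0],[0,0,0,0,0,0],[0,0,0,0,0,0]]' 10 50
python3 -m jog '[[0,0,0,0,0,0],[0,0,0,0,0,0],[0,0,0,0,0,0]]'
```

```text
time_s: 9.6
ee_pos: [0.5556, -0.2586, 0.2701]
eef_rot: [-3.138, -0.003, 1.682]
force: [-0.4, 1.0, 0.4]
grip_width: 0.0563
grip_force: 0.0
time_s: 10.0
ee_pos: [0.5555, -0.2602, 0.2742]
eef_rot: [3.139, 0.001, 1.681]
force: [-0.1, 0.1, -0.2]
grip_width: 0.0283
grip_force: 0.0
time_s: 10.3
ee_pos: [0.5555, -0.2603, 0.2736]
eef_rot: [3.14, 0.001, 1.68]
force: [-1.1, 1.1, 6.3]
grip_width: 0.021
grip_force: 50.0
```

```bash
python3 -m jog '[[0,0,-5,0,0,0],[0,0,-10,0,0,0],[0,0,-14,0,0,0],[0,0,-14,0,0,0],[0,0,-14,0,0,0]]'
python3 - <<'E'
from h import *
c=ctrl.camera("scene");T=ctrl.camera("top")
a=cv2.resize(T["img"][165:225,150:250],None,fx=5,fy=5,interpolation=2);b=cv2.resize(c["img"][150:270,180:440],None,fx=1.923,fy=2,interpolation=2)
b=cv2.resize(b,(500,240));cv2.imwrite("pics/t5.png",np.vstack([a,b]))
print(ctrl.get_obs()["grip_width"])
E
```

```text
time_s: 10.8
ee_pos: [0.5551, -0.2601, 0.4128]
eef_rot: [3.141, 0.001, 1.68]
force: [-0.2, -0.2, -2.3]
grip_width: 0.0215
grip_force: 50.0
0.021209580690430035
```

View pics/t5.png

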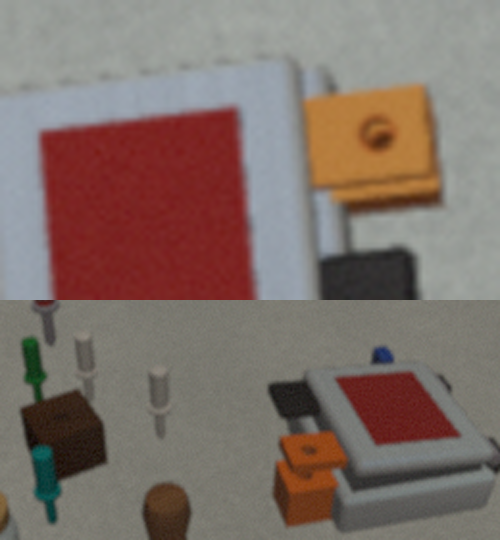

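The pin left the rest in the gripper. The upper half is nearly down, with the lug hole at top crop (378,133) and scene crop (310,452).

```bash
python3 - <<'E'
from h import *
c=ctrl.camera("scene");T=ctrl.camera("top")
print(tri(T,(225.2,191.2),c,(341,226)),onz(T,(225.2,191.2),.083))
def corners(n,cm):
    pass
m=cv2.inRange(cv2.cvtColor(T["img"],cv2.COLOR_BGR2HSV),(5,120,110),(20,255,255))[165:225,150:250]
print(blobs(m)[0])
go([.663,.003,.115],96.3,0,.2584)
E
```

```text
(array([0.66682352, 0.0064076 , 0.0782292 ]), [np.float64(6.524523645448592e-05), np.float64(6.524523645447485e-05)]) [0.66584191 0.00592764 0.083     ]
[([61, 17, 27, 24, 511], [74.1, 28.5])]
tcp [0.663 0.003 0.373] row [24.98 13.59  3.76] [-0.002 -0.001 -0.   ]
```

```bash
python3 -m jog '[[25.2,13.8,0,0,0,0],[25.2,13.8,0,0,0,0],[25.2,13.8,0,0,0,0],[25.2,13.8,0,0,0,0],[25.2,13.8,0,0,0,0],[25.2,13.8,0,0,0,0],[25.2,13.8,2,0,0,0],[25.2,13.8,3.3,0,0,0]]'
python3 -m jog '[[0,0,0,0,0,0],[0,0,0,0,0,0]]' | grep ee_pos
python3 - <<'E'
from h import *
c=ctrl.camera("scene");T=ctrl.camera("top");print(ctrl.get_obs()["ee_pos"])
a=cv2.resize(T["img"][165:225,170:270],None,fx=5,fy=5,interpolation=2);b=cv2.resize(c["img"][170:270,290:390],(500,500),interpolation=2)[:300]
b=cv2.resize(c["img"][185:265,300:400],None,fx=5,fy=5,interpolation=2)[:300]
cv2.imwrite("pics/t6.png",np.vstack([a,b]))
for k in (T,c): print(blobs(cv2.inRange(cv2.cvtColor(k["img"],cv2.COLOR_BGR2HSV),(0,150,80),(4,255,255)))[0])
E
```

```text
time_s: 11.8
ee_pos: [0.665, 0.0065, 0.377]
eef_rot: [-3.139, -0.0, 1.682]
force: [0.8, -1.7, -1.1]
grip_width: 0.0209
grip_force: 50.0
ee_pos: [0.6649, 0.0046, 0.3796]
[0.66485477 0.00463449 0.38058075]
[([159, 192, 2, 13, 19], [159.7, 197.1])]
[([342, 164, 4, 6, 19], [343.2, 166.4]), ([356, 187, 62, 35, 1280], [385.3, 203.6])]
```

View pics/t6.png

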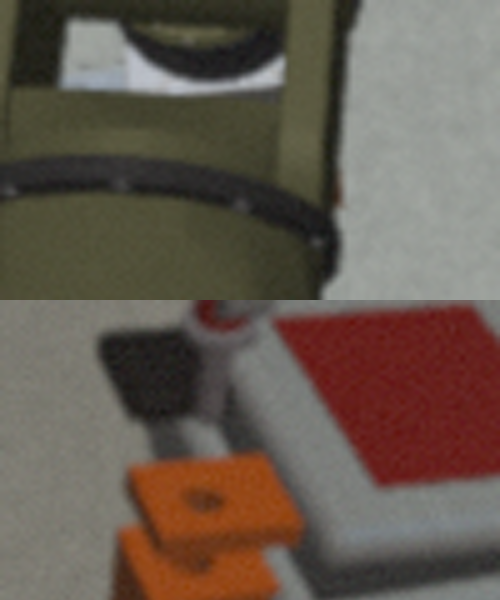

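In the upper crop the arm hides the pin. The lower crop shows the pin's tip at about (207,422) right above the lug hole at (205,500), in line with it horizontally.

```bash
python3 - <<'E'
from h import *
c=ctrl.camera("scene")
def pr(X):
    p=c["intrinsics"]@(c["R"]@np.array(X)+c["t"]);return (p[:2]/p[2]).round(1)
print(pr([.6649,.0046,.122]),pr([.6655,.0055,.082]),pr([.6655,.0055,.078]),pr([.6649,.0046,.167]))
go([.6655,.0052,.085],96.3,0,.2584)
E
```

```text
[342.1 208.7] [340.6 224.2] [340.4 225.7] [344.5 190.2]
tcp [0.666 0.005 0.343] row [0.04 0.06 3.72] [ 0.002  0.    -0.001]
```

```bash
python3 -m jog '[[0,0.1,1.5,0,0,0],[0,0.1,3,0,0,0],[0,0.1,3.7,0,0,0],[0,0.1,4.2,0,0,0],[0,0.1,4.7,0,0,0],[0,0.1,4.7,0,0,0]]'
python3 -c 'from h import *;o=ctrl.get_obs();print(o["ee_pos"],o["force"],o["moment"])'
```

```text
time_s: 12.75
ee_pos: [0.6659, 0.0056, 0.332]
eef_rot: [-3.141, 0.0, 1.681]
force: [-0.3, -0.1, -0.6]
grip_width: 0.0214
grip_force: 50.0
[0.6658745  0.00555088 0.3320395 ] [-0.31524546 -0.09645452 -0.64319265] [-0.03287641  0.02957938  0.02140028]
```

```bash
python3 -m jog '[[0,0,0.7,0,0,0],[0,0,1.4,0,0,0],[0,0,2,0,0,0],[0,0,2.5,0,0,0],[0,0,2.5,0,0,0]]'; python3 -m jog '[[0,0,0.4,0,0,0],[0,0,0.8,0,0,0],[0,0,1.1,0,0,0],[0,0,1.1,0,0,0]]'
```

```text
time_s: 13.25
ee_pos: [0.6658, 0.0055, 0.3067]
eef_rot: [-3.141, -0.0, 1.68]
force: [0.3, 0.8, -1.3]
grip_width: 0.0213
grip_force: 50.0
time_s: 13.65
ee_pos: [0.6659, 0.0055, 0.2962]
eef_rot: [-3.141, 0.0, 1.681]
force: [0.7, -0.1, -1.2]
grip_width: 0.021
grip_force: 50.0
```

In the socket with no side force. Now I press down to the flange.

```bash
python3 -m jog '[[0,0,0.4,0,0,0],[0,0,0.8,0,0,0],[0,0,1.1,0,0,0],[0,0,1.1,0,0,0]]' - 60; python3 -m jog '[[0,0,0.15,0,0,0],[0,0,0.15,0,0,0],[0,0,0.15,0,0,0]]'
```

```text
time_s: 14.05
ee_pos: [0.666, 0.0054, 0.2855]
eef_rot: [3.141, 0.0, 1.68]
force: [0.7, -1.8, 3.1]
grip_width: 0.0215
grip_force: 60.0
time_s: 14.35
ee_pos: [0.6659, 0.0055, 0.2843]
eef_rot: [3.141, 0.0, 1.68]
force: [1.3, -2.6, 3.9]
grip_width: 0.0211
grip_force: 60.0
```

```bash
for i in 1 2; do python3 -m jog '[[0,0,0.1,0,0,0],[0,0,0.1,0,0,0],[0,0,0.1,0,0,0]]'|egrep 'ee_pos|^force'; done
```

```text
ee_pos: [0.6659, 0.0055, 0.2837]
force: [-1.3, -3.4, 6.4]
ee_pos: [0.6659, 0.0055, 0.2835]
force: [-4.0, -1.6, 13.6]
```

```bash
python3 -m jog '[[0,0,0.1,0,0,0],[0,0,0.1,0,0,0],[0,0,0.1,0,0,0],[0,0,0.1,0,0,0]]'
python3 - <<'E'
from h import *
c=ctrl.camera("scene");print(blobs(mask(c["img"],105,130))[0])
cv2.imwrite("pics/s7.png",cv2.resize(c["img"][130:280,270:470],None,fx=3.5,fy=3.5,interpolation=2))
o=ctrl.get_obs();print(o["ee_pos"],o["force"],o["grip_width"])
E
```

```text
time_s: 15.35
ee_pos: [0.6659, 0.0055, 0.2835]
eef_rot: [3.14, 0.001, 1.68]
force: [-8.1, -2.5, 20.7]
grip_width: 0.0213
grip_force: 60.0
[([375, 174, 9, 9, 52], [379.1, 177.8])]
[0.66589953 0.00546599 0.2834681 ] [-8.17108375 -2.80357847 20.33912298] 0.021110092426119897
```

View pics/s7.png

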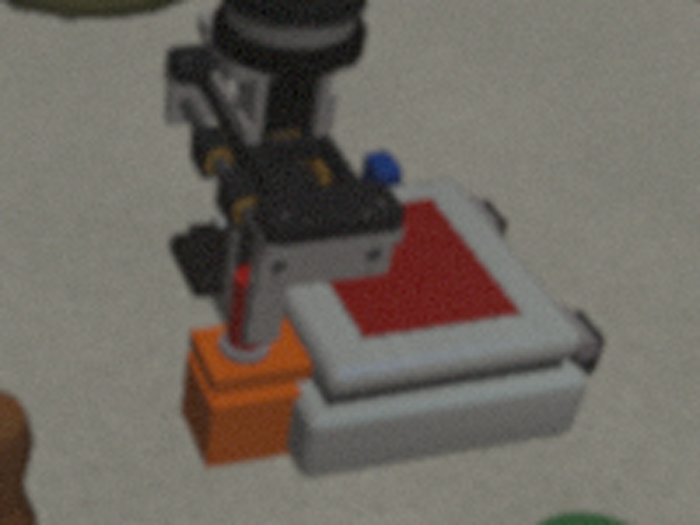

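The flange, at crop (245,350), sits on the lug and the upper half is shut. The pin is upright and gripped, and the selector at (383,168) is at the hinge end.

```bash
python3 -c 'from station import ctrl;print(ctrl.hand_in())'
```

```text
the job is handed in; nothing more can be done
None
```

I handed the job in at about 15 s with the selector at its end stop, the press shut, and the gripped pin pressed home through the lug with about 20 N; no verdict came back, and the force at the selector's end stop briefly reached about 70 N.

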